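Shut, lock and press down the pump unit's service cover

ROBOT

A 6-joint arm with a two-finger parallel gripper is mounted at the origin on the work surface. World frame = base frame: x ahead of the robot, y to its left, z up, the work surface at z = 0. Lengths are in m, angles in rad, forces in N, time in s.
With the tool pointing down it reaches from about 0.3 to 0.775 m from the base axis. Payload 14.6 kg.
Tool frame: the origin (TCP) lies on the centre line of the jaws, within the pads' length; the fingertips stand 25 mm ahead of it and the grasp point (between the pads) lies 6 mm ahead of it (ctrl.tip_reach is the distance from the TCP to the fingertips, in m); z points along the fingers, y is the line along which they close (so a half turn about z gives the same grasp; the last joint's range is limited). The gripper opens to 94 mm and grips with 3 to 60 N. Pads are 16 mm wide; open, the fingers measure 119 mm over their backs; the gripper's body (75 mm by 177 mm) begins 78 mm behind the grasp point.
Start: joints at [1.218, 0.3, 1.521, -0, 1.321, -0.067], TCP at [0.155, 0.528, 0.23] pointing down, gripper open.
Joint ranges: [-3.03, 3.03], [-0.79, 2.21], [0.23, 2.52], [-1.04, 4.18], [0, 3.07], [-2.55, 2.55]. Speed limits (rad/s): [2.22, 2.22, 2.57, 3.14, 3.14, 3.14].

INTERFACE

Orientations are given as [roll, pitch, yaw] about the fixed x, y, z axes, in that order (R = Rz(yaw) Ry(pitch) Rx(roll)).
In Python, from station import ctrl gives the robot as it stands. The module is installed in compiled form; this text tells all that it offers.
- The arm moves only by the tool apply_moves, never from a script. Its argument "deltas" is a list of rows, each a list of 7 numbers: the closure in counts, from 0 (fully open) to 255 (shut), then the shift along the world's x, y, z in cm, then the turn, a rotation vector about the world's x, y, z in rad. In form: [[jaw, tx, ty, tz, ax, ay, az], ...]. A call has 1 to 10 rows; each row shifts and turns the commanded pose from where the row before left it; what a row does not reach is not made up. A row lasts 1/10 s, in which the tool goes at most 50 mm and 8.59 degrees, less where a joint would pass 70% of its speed; a pose out of reach is approached as far as the arm can. A call with a gripper value outside its range is refused whole. The fingers move at their own pace and stop on an object; "grip_force" is the grip in N (left out, the last holds). Time passes only in rows, so rows that do not move let the fingers close. It gives the time, the measured TCP pose, the force, the opening and the grip force at its end, in the units of the state.
- ctrl.get_obs(): the state, without advancing time (a new reading comes with each control period).
- ctrl.camera(name): name is "scene" or "side" or "wrist"; returns a dict with "img" (480x640x3 uint8, red, green, blue), "K" (3x3 intrinsics, pixels), "k1" (the pictures are not rectified: a ray, as slopes to the right and down, at radius r is drawn at 1 + k1 r^2 times it, then the intrinsics apply), "pose" (4x4, takes a point from camera to world coordinates); the wrist camera has in their place "hand_eye" (4x4, takes a point from camera to tool coordinates, whose origin is the TCP and whose axes are the flange's). Camera axes: x right, y up, looking along -z (the intrinsics and any distortion apply to the point x, -y, -z); pixel columns grow to the right and rows downward; lengths in m; the calibration is good to about 2 mm. A picture is of the moment at which its call begins: read the wrist's pose just before it. There is no depth.
- ctrl.hand_in(): hands the job in; it is judged then, once.
The state is a dict: "time_s": time; "qpos": joint angles; "joint_vel": joint speeds; "tau": joint torques, N m; "ee_pos": TCP position; "eef_rot": TCP orientation; "force": force on the tool from outside, world axes, zero at the start; "moment": the same for the moment, N m; "grip_width": finger opening in m; "grip_force": force on a finger pad.
Only numpy, scipy, OpenCV 4.12 (cv2) and the standard library are available. Lean on these libraries where they do the work, as an engineer would, in place of code of your own. Each camera call takes 0.05 s, during which the arm holds its last target. There are 200 camera calls.

TASK

On the bar's pump unit, press the hinged metal service cover down until it clicks past its spring catch, and only then turn the wing-shaped quarter-turn fastener on it clockwise until the slot in its head lines up with the two slots cut in the cover. The new rubber seal still lifts the cover's free edge a little, so finally press the cover fully down, level with the deck beside it, and finish while holding it pressed there: do not let go. Leave everything else on the bar as it is.

Things in the scene. Friction and masses are not known exactly. Their poses are not given: they have to be found in the camera images.
- pump_unit: fixed low steel unit, 200 (x) x 300 (y) x 82.5 mm high; origin under its middle, on the bar top; x points from the cover's free edge towards its hinge, z up. The bay with the hinged cover fills y -150..60 mm; the fixed flat deck, top at 82.5 mm, fills y 60..150 mm.
- cover (a joint): angle in rad of the flat aluminium cover (190 mm hinge to free edge x 188 x 5 mm, 0.2 kg); 0 = flush, grows as it opens. Stays where left when open (0.33 N m hinge friction). Going down it meets the spring catch at about 0.08 and snaps past it at about 0.06; left alone after that, the seal lifts it to about 0.035 (free edge 6 to 7 mm proud), where the catch stops it.
- cover_hinge (a point): point on the hinge line at the middle of the cover's far edge, 77.5 mm above the bar top (level with the cover's underside when flush); the hinge line runs along the unit's y. x, y, z axes as the unit's.
- press_point (a point): point on the cover's outer face, on its centre line, 168 mm from the hinge line (22 mm from the free edge), a good place to push; moves with the cover, z axis = outward normal. When flush it is 82.5 mm above the bar top. Pushing here, passing the catch takes some 8 to 12 N and keeping the cover flush about 5 to 9 N.
- fastener_grip (a point): centre of the fastener's wing on its turning axis, 18 mm above the cover's outer face, 115 mm from the hinge line on the cover's centre line. The wing is an upright steel bar 46 long x 12 thick x 24 mm high (6 to 30 mm above the cover) on a round 38 mm base, slot along its top. z axis = turning axis, outwards; y axis = along the wing.
- fastener (a joint): fastener angle in rad, growing clockwise seen from above. At 0 the wing lies parallel to the hinge; at 1.571 the wing and its slot point from hinge to free edge, in line with the two cover slots (dark 18 x 5 mm marks before and behind the fastener): locked. Turns with light friction (0.06 N m), stops at -0.1 and 1.75.
- filter_basket: small open steel coffee filter basket, 58 mm wide, 26 mm high, standing on the unit's deck; origin at its underside; to be left alone
- syrup_bottle: dark red bottle, 72 mm wide, 200 mm high, on the wooden tray; origin at its underside; to be left alone
- shot_glass: clear glass, 52 mm wide, 60 mm high, on the tray; origin at its underside; to be left alone
- spice_jar: amber glass jar with black lid, 52 mm wide, 55 mm high, on the tray; origin at its underside; to be left alone
- milk_jug: steel milk jug with handle, 84 mm wide, 100 mm high, on the bar top; origin at its underside; to be left alone
- tamper: steel coffee tamper, 58 mm wide, 90 mm high, standing on the bar top; origin at its underside; to be left alone
- bar_spoon: spoon with wooden handle, 160 mm long, lying on the bar top; origin at its underside; to be left alone
- cup: white cup, 72 mm wide, 60 mm high, on the bar top; origin at its underside; to be left alone

How it is judged:
On the way, in this order (a step that is already met when the one before it is completed fails the run):
1. the cover is shut past its catch, the fastener not yet turned to its slots (value of joint cover below 0.05 rad and not (value of joint fastener between 1.431 and 1.711 rad)), for 0.2 s.
2. with the cover still shut, the fastener's slot lines up with the cover's slots (value of joint cover below 0.05 rad and value of joint fastener between 1.431 and 1.711 rad), for 0.3 s.
At the end, for the whole second after the job is handed in: The cover is flush (joint below 0.010 rad, under 2 mm at its free edge), the fastener within 0.14 rad of 1.571, and the robot still presses on the cover with more than 3 N (value of joint cover below 0.01 rad and value of joint fastener between 1.431 and 1.711 rad and contact force between any of the fingers, the arm and cover above 3 N); the arm keeps its last pose, push and grip.
It fails at once if something else on the bar is moved by more than 40 mm (distance of any of filter_basket, syrup_bottle, shot_glass, spice_jar, milk_jug, tamper, bar_spoon, cup from where it was at the start of the episode above 0.04 m).
It also fails if it takes over 64 s, if anything falls off the work surface, if the arm or the gripper's body presses on something with over 40 N, if the wrist force passes 120 N, or if a joint passes its speed limit or range.

## Working session

There is one attempt and no reset: what is moved stays moved. The work goes in short steps, Python scripts to look and compute and a tool call to move; the robot and the scene stay as the last step left them, time stands still between calls to the robot, and variables do not carry over. Pictures are saved under pics/ and viewed, at most 10 in all, crops included, and the job is handed in when it is done.

Besides the shell and the picture viewer there is one more tool, called after "Call:" as a command line: name --pt "numbers of a row" for each row, then --argument value for the rest. apply_moves: Moves the arm, as the interface text tells. Its arguments: {"type":"object","properties":{"deltas":{"type":"array"},"grip_force":{"type":"number"}},"required":["deltas"]}

```bash
mkdir -p pics
cat > h.py <<'E'
from station import ctrl
import numpy as np, cv2
from scipy.spatial.transform import Rotation as R
def snap(n,f=None):
    o=ctrl.get_obs(); c=ctrl.camera(n)
    if 'hand_eye' in c:
        T=np.eye(4); e=np.array(o['eef_rot'])
        T[:3,:3]=R.from_euler('xyz',e).as_matrix() if e.size==3 else e
        T[:3,3]=o['ee_pos']; c['pose']=T@np.array(c['hand_eye'])
    if f: cv2.imwrite(f,cv2.cvtColor(c['img'],cv2.COLOR_RGB2BGR))
    np.savez('last_%s.npz'%n,img=c['img'],K=c['K'],k1=c['k1'],pose=c['pose'])
    return c
def load(n): return dict(np.load('last_%s.npz'%n))
def ray(c,u,v):
    p=cv2.undistortPoints(np.array([[[u,v]]],float),np.array(c['K']),np.array([float(c['k1']),0,0,0]))[0,0]
    P=np.array(c['pose']); return P[:3,3],P[:3,:3]@np.array([p[0],-p[1],-1.])
def plane(c,u,v,z):
    o,d=ray(c,u,v); return o+d*(z-o[2])/d[2]
def tri(obs):
    A=np.zeros((3,3));b=np.zeros(3)
    for c,u,v in obs:
        o,d=ray(c,u,v);d=d/np.linalg.norm(d);M=np.eye(3)-np.outer(d,d);A+=M;b+=M@o
    return np.linalg.solve(A,b)
def proj(c,X):
    P=np.linalg.inv(np.array(c['pose']));x=P[:3,:3]@X+P[:3,3]
    a=np.array([x[0],-x[1]])/-x[2]; a*=1+float(c['k1'])*(a@a); K=np.array(c['K'])
    return K[:2,:2]@a+K[:2,2]
E
python3 - <<'E'
from h import *
print(ctrl.get_obs())
for n in('scene','side','wrist'):
    c=snap(n,'pics/%s0.png'%n); print(n,np.round(c['K'],1).tolist(),c['k1'],np.round(c['pose'],3).tolist())
E
```

```text
{'time_s': 0.0, 'qpos': array([ 1.21841081e+00,  3.00453301e-01,  1.52158539e+00,  1.82009261e-05,
        1.32069593e+00, -6.65848832e-02]), 'joint_vel': array([-8.78945125e-05, -6.79078006e-04,  1.34131445e-03,  4.59472443e-05,
        4.59235653e-04, -3.22710002e-04]), 'tau': array([ 7.18983938e-04, -5.31808376e+01, -3.52740490e+01,  7.08535127e-02,
        2.45311571e-02, -8.36211211e-05]), 'ee_pos': array([0.15496858, 0.52747179, 0.22989426]), 'eef_rot': array([-3.14045439e+00, -9.35720030e-05,  2.85578745e+00]), 'force': array([ 0.14765259, -0.73490426, -0.29374548]), 'moment': array([ 0.008054  , -0.04290197, -0.05467019]), 'grip_force': 0.0, 'grip_width': 0.0940373371704601}
scene [[445.2, 0.0, 315.4], [0.0, 445.2, 233.1], [0.0, 0.0, 1.0]] 0.008168624503473323 [[0.85, -0.427, 0.309, 0.898], [0.527, 0.701, -0.481, -0.538], [-0.012, 0.571, 0.821, 0.966], [0.0, 0.0, 0.0, 1.0]]
side [[553.5, 0.0, 312.6], [0.0, 553.5, 231.4], [0.0, 0.0, 1.0]] -0.16801348860759308 [[-0.973, 0.141, -0.183, 0.254], [-0.231, -0.647, 0.726, 1.071], [-0.016, 0.749, 0.662, 1.096], [0.0, 0.0, 0.0, 1.0]]
wrist [[373.1, 0.0, 320.4], [0.0, 373.1, 243.3], [0.0, 0.0, 1.0]] -0.06733758136027146 [[0.282, -0.931, -0.23, 0.088], [0.959, 0.274, 0.069, 0.545], [-0.001, -0.24, 0.971, 0.384], [0.0, 0.0, 0.0, 1.0]]
```

View pics/scene0.png

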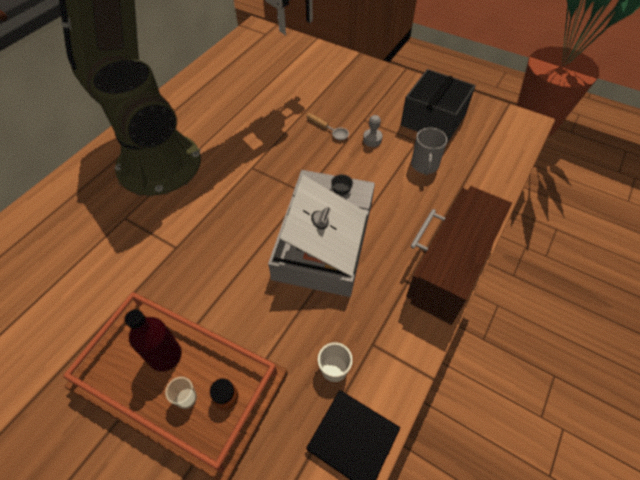

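View pics/side0.png

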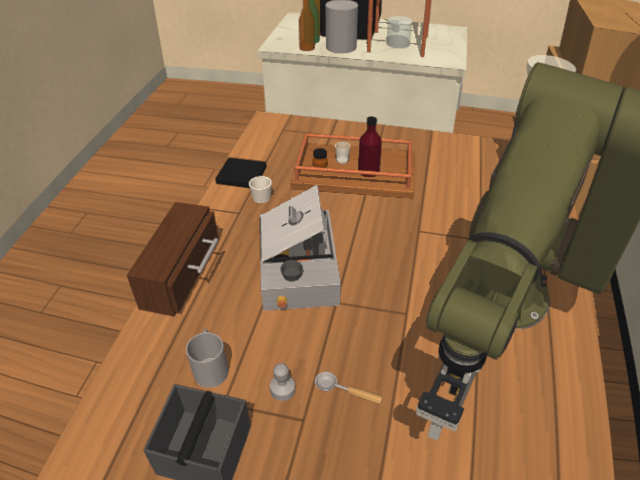

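Scene: unit at about (322,232), with the deck and basket at its upper end (342,185). Side: unit at (300,255), with the cover open and its free edge on the right, facing the robot. I'll zoom in on both.

Run:
```python
from h import *
a=load('scene')['img'][160:300,255:390];b=load('side')['img'][180:315,245:355]
f=lambda i,w,h:cv2.resize(i,(w,h),interpolation=cv2.INTER_CUBIC)
m=np.zeros((560,800,3),np.uint8)
A=f(a,405,420);B=f(b,385,472)
m[:420,:405]=A;m[:472,410:795]=B
cv2.imwrite('pics/crop.png',m[:,:,::-1])
```

```text
(no output)
```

View pics/crop.png

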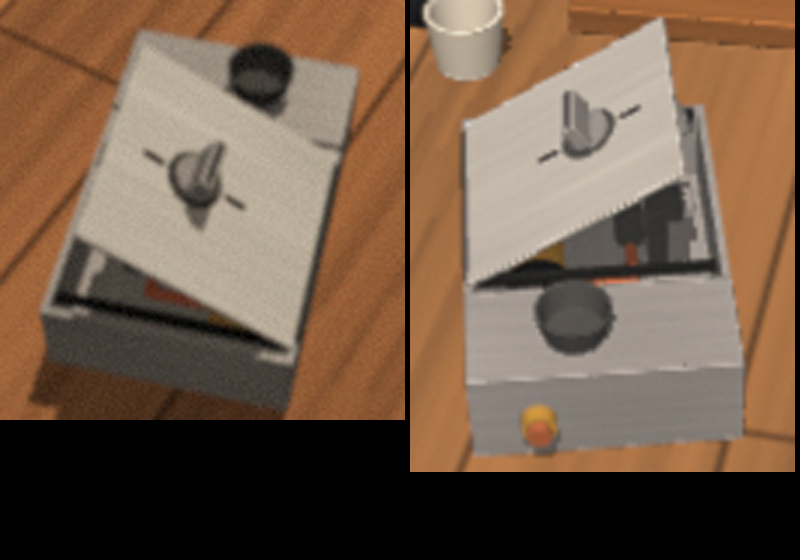

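Left (scene): unit corners (301.7,170.7), (374,183), (269,263), (353,277), with the cover's free edge on the left. Right (side): deck corners (261.6,289), (340,284), and the cover's free edge on the right.

Run:
```python
from h import *
a=load('scene');b=load('side')
S=lambda X,Y:(a,255+X/3,160+Y/3)
D=lambda X,Y:(b,245+(X-410)/3.5,180+Y/3.4963)
n=lambda t,p:print(t,np.round(p,4))
for t,p in dict(FP=(140,32),HP=(357,70),FM=(43,310),HM=(295,350)).items(): n('sc '+t,plane(*S(*p),.0825))
for t,p in dict(HP=(468,382),FP=(742,363)).items(): n('sd '+t,plane(*D(*p),.0825))
for t,p,q in [('fP',(145,45),(683,180)),('fM',(75,237),(663,20)),('hM',(293,348),(465,122)),('hP',(340,150),(470,287)),
 ('slotH',(236,205),(548,156)),('slotF',(154,156),(630,112))]: n('tri '+t,tri([S(*p),D(*q)]))
```

```text
sc FP [0.4256 0.1333 0.0825]
sc HP [0.6118 0.1939 0.0825]
sc FM [ 0.5186 -0.1486  0.0825]
sc HM [ 0.7012 -0.0781  0.0825]
sd HP [0.608  0.1977 0.0825]
sd FP [0.4221 0.1374 0.0825]
tri fP [0.4842 0.0545 0.1733]
tri fM [ 0.5413 -0.1277  0.1744]
tri hM [ 0.6977 -0.0778  0.0823]
tri hP [0.6378 0.1068 0.0827]
tri slotH [ 0.6063 -0.0094  0.1197]
tri slotF [ 0.5441 -0.0275  0.1601]
```

Call:
apply_moves --pt "255 2.0 -3.0 0.3 0 0 -0.06" --pt "255 2.4 -3.6 0.3 0 0 -0.065" --pt "255 2.4 -3.6 0.3 0 0 -0.065" --pt "255 2.4 -3.6 0.3 0 0 -0.065" --pt "255 2.4 -3.6 0.3 0 0 -0.065" --pt "255 2.4 -3.6 0.3 0 0 -0.065" --pt "255 2.4 -3.6 0.3 0 0 -0.065" --pt "255 2.4 -3.6 0.3 0 0 -0.065" --pt "255 2.4 -3.6 0.3 0 0 -0.065" --pt "255 2.4 -3.6 0.3 0 0 -0.065"

```text
time_s: 1.15
ee_pos: [0.3917, 0.172, 0.2606]
eef_rot: [3.141, 0.0, 2.208]
force: [0.7, 1.2, 0.6]
grip_width: 0.0174
grip_force: 0.0
```

Call:
apply_moves --pt "255 2.4 -3.6 0 0 0 -0.065" --pt "255 2.4 -3.6 0 0 0 -0.065" --pt "255 2.4 -3.6 0 0 0 -0.065" --pt "255 2.4 -3.6 0 0 0 -0.065" --pt "255 2.4 -3.6 0 0 0 -0.062" --pt "255 1.8 -2.0 0 0 0 0" --pt "255 0 0 0 0 0 0" --pt "255 0 0 0 0 0 0"

```text
time_s: 1.95
ee_pos: [0.5288, -0.0264, 0.2599]
eef_rot: [-3.141, -0.001, 1.888]
force: [0.3, -0.3, 0.0]
grip_width: 0.0004
grip_force: 0.0
```

Run:
```python
from h import *
o=ctrl.get_obs(); print(o['ee_pos'],o['eef_rot'],o['qpos'],o['force'],o['grip_width'])
c=snap('wrist','pics/w1.png')
```

```text
[ 0.52881453 -0.02637599  0.25994896] [-3.1406490e+00 -5.6488544e-04  1.8881074e+00] [-1.19069528e-01  2.32731303e-01  1.53664949e+00  1.15343103e-04
  1.37330584e+00 -4.36403561e-01] [ 0.27202869 -0.33842797  0.00724813] 0.00043702401210039105
```

View pics/w1.png

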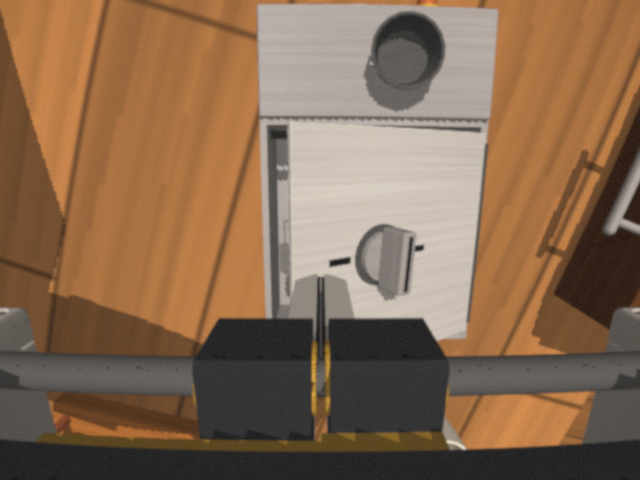

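Wrist view: fingertips over the cover near its free edge. The wing at (398,260) lies roughly parallel to the hinge, and the deck is at the top. I'll press down along the cover's arc.

Call:
apply_moves --pt "255 -0.1 -0.3 -2 0 0 0" --pt "255 -0.1 -0.3 -2 0 0 0" --pt "255 0 0 -1.5 0 0 0" --pt "255 0 0 -1 0 0 0" --pt "255 -0.2 -0.1 -0.7 0 0 0" --pt "255 -0.2 -0.1 -0.7 0 0 0" --pt "255 -0.2 -0.1 -0.7 0 0 0" --pt "255 -0.2 -0.1 -0.7 0 0 0" --pt "255 -0.2 -0.1 -0.7 0 0 0" --pt "255 -0.2 -0.1 -0.7 0 0 0"

```text
time_s: 3.0
ee_pos: [0.5149, -0.0384, 0.1529]
eef_rot: [3.141, -0.0, 1.889]
force: [-0.4, 0.3, 1.0]
grip_width: 0.0009
grip_force: 0.4
```

Call:
apply_moves --pt "255 -0.2 -0.05 -0.6 0 0 0" --pt "255 -0.2 -0.05 -0.6 0 0 0" --pt "255 -0.2 -0.05 -0.6 0 0 0" --pt "255 0 0 0 0 0 0"

```text
time_s: 3.4
ee_pos: [0.5085, -0.0398, 0.1346]
eef_rot: [-3.14, -0.001, 1.889]
force: [0.2, -0.1, -0.2]
grip_width: 0.0003
grip_force: 0.0
```

Call:
apply_moves --pt "255 0 0 -0.5 0 0 0" --pt "255 0 0 -0.4 0 0 0" --pt "255 0 0 -0.2 0 0 0" --pt "255 0 0 0 0 0 0"

```text
time_s: 3.8
ee_pos: [0.509, -0.0398, 0.1241]
eef_rot: [-3.141, -0.0, 1.889]
force: [-0.3, 0.0, -0.4]
grip_width: 0.0005
grip_force: 0.0
```

Call:
apply_moves --pt "255 0 0 -0.2 0 0 0" --pt "255 0 0 -0.2 0 0 0" --pt "255 0 0 -0.2 0 0 0" --pt "255 0 0 0 0 0 0"

```text
time_s: 4.2
ee_pos: [0.509, -0.0399, 0.119]
eef_rot: [-3.142, 0.0, 1.889]
force: [-4.8, -0.8, 8.4]
grip_width: 0.0008
grip_force: 4.0
```

Call:
apply_moves --pt "255 0 0 -0.2 0 0 0" --pt "255 0 0 -0.2 0 0 0" --pt "255 0 0 -0.2 0 0 0" --pt "255 0 0 0 0 0 0"

```text
time_s: 4.6
ee_pos: [0.5089, -0.04, 0.1125]
eef_rot: [-3.141, 0.0, 1.889]
force: [-2.3, -0.2, 2.7]
grip_width: 0.0008
grip_force: 1.3
```

The force peaked at 8.4 N and then dropped, so it has clicked past the catch. I'll press a little further to confirm.

Call:
apply_moves --pt "255 0 0 -0.15 0 0 0" --pt "255 0 0 -0.15 0 0 0" --pt "255 0 0 0 0 0 0" --pt "255 0 0 0 0 0 0" --pt "255 0 0 0 0 0 0"

```text
time_s: 5.1
ee_pos: [0.5089, -0.0399, 0.1096]
eef_rot: [-3.141, 0.0, 1.889]
force: [-2.8, -1.2, 5.2]
grip_width: 0.0006
grip_force: 2.7
```

Call:
apply_moves --pt "255 0 0 1 0 0 0" --pt "255 0 0 2 0 0 0" --pt "200 1 0.3 3 0 0 0" --pt "150 1 0.3 4 0 0 0" --pt "100 1 0.3 3 0 0 0" --pt "100 1 0.3 0 0 0 0" --pt "100 0 0 0 0 0 0" --pt "100 0 0 0 0 0 0"

```text
time_s: 5.9
ee_pos: [0.5485, -0.0277, 0.2382]
eef_rot: [-3.14, -0.001, 1.889]
force: [0.8, -0.1, -1.3]
grip_width: 0.0452
grip_force: 0.0
```

Run:
```python
from h import *
o=ctrl.get_obs(); print(o['ee_pos'],o['eef_rot'],o['force'],o['grip_width'])
c=snap('wrist','pics/w2.png');snap('side')
```

```text
[ 0.54848738 -0.02771713  0.2381666 ] [-3.13969126e+00 -9.41895804e-04  1.88900171e+00] [ 0.82982068 -0.13425764 -1.25010564] 0.045150691761988625
```

View pics/w2.png

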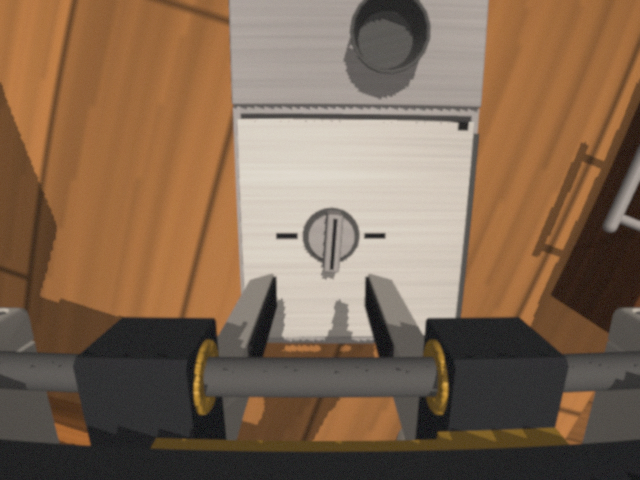

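Wrist: the cover is shut. The slots are at (286,236) and (375,236), and the wing's slot runs (334,217) to (332,268), square to them. I'll locate the wing.

Run:
```python
from h import *
c=load('wrist')
a=plane(c,286,236,.0865);b=plane(c,375,236,.0865);print(a,b,(a+b)/2,np.arctan2(*(b-a)[1::-1]))
p=plane(c,334.5,217,.1165);q=plane(c,332,269,.1165);print(p,q,(p+q)/2,np.linalg.norm(p-q),np.arctan2(-(p-q)[0],(p-q)[1]))
```

```text
[ 0.52034769 -0.03854174  0.0865    ] [ 0.59145946 -0.01508531  0.0865    ] [ 0.55590358 -0.02681352  0.0865    ] 0.3186150854491092
[ 0.55127247 -0.00582872  0.1165    ] [ 0.56253709 -0.04508928  0.1165    ] [ 0.55690478 -0.025459    0.1165    ] 0.040844623021979755 0.2794137358153292
```

Call:
apply_moves --pt "100 0.85 0.27 0 0 0 0" --pt "100 0 0 -3 0 0 0" --pt "100 0 0 -3 0 0 0" --pt "100 0 0 -2.5 0 0 0" --pt "100 0 0 -2 0 0 0" --pt "100 0 0 -1.2 0 0 0" --pt "100 0 0 0 0 0 0" --pt "100 0 0 0 0 0 0"

```text
time_s: 6.8
ee_pos: [0.558, -0.0252, 0.1231]
eef_rot: [3.141, 0.0, 1.889]
force: [0.6, -0.5, 0.5]
grip_width: 0.0567
grip_force: 0.0
```

Call:
apply_moves --pt "150 0 0 0 0 0 0" --pt "255 0 0 0 0 0 0" --pt "255 0 0 0 0 0 0" --pt "255 0 0 0 0 0 0" --pt "255 0 0 0 0 0 0" --pt "255 0 0 0 0 0 0" --grip_force 15

```text
time_s: 7.4
ee_pos: [0.5574, -0.0252, 0.1225]
eef_rot: [-3.141, -0.0, 1.889]
force: [-10.5, -5.1, 3.6]
grip_width: 0.0124
grip_force: 10.5
```

Call:
apply_moves --pt "255 -0.1 -0.04 0 0 0 0" --pt "255 0 0 0 0 0 -0.1" --pt "255 0 0 0 0 0 -0.1" --pt "255 0 0 0 0 0 -0.1" --pt "255 0 0 0 0 0 -0.1" --pt "255 0 0 0 0 0 0"

```text
time_s: 8.0
ee_pos: [0.5566, -0.0253, 0.1225]
eef_rot: [3.141, -0.0, 1.487]
force: [0.2, 2.5, 1.3]
grip_width: 0.0124
grip_force: 14.9
```

Call:
apply_moves --pt "255 0 0 0 0 0 -0.1" --pt "255 0 0 0 0 0 -0.1" --pt "255 0 0 0 0 0 -0.1" --pt "255 0 0 0 0 0 -0.1" --pt "255 0 0 0 0 0 -0.1" --pt "255 0 0 0 0 0 -0.1" --pt "255 0 0 0 0 0 0"

```text
time_s: 8.7
ee_pos: [0.5562, -0.0252, 0.1225]
eef_rot: [-3.14, 0.0, 0.89]
force: [-3.4, 3.5, 4.5]
grip_width: 0.012
grip_force: 15.0
```

Call:
apply_moves --pt "255 0 0 0 0 0 -0.1" --pt "255 0 0 0 0 0 -0.1" --pt "255 0 0 0 0 0 -0.1" --pt "255 0 0 0 0 0 -0.1" --pt "255 0 0 0 0 0 -0.1" --pt "255 0 0 0 0 0 -0.072" --pt "255 0 0 0 0 0 0" --pt "255 0 0 0 0 0 0" --pt "255 0 0 0 0 0 0" --pt "255 0 0 0 0 0 0"

```text
time_s: 9.7
ee_pos: [0.556, -0.0247, 0.1224]
eef_rot: [-3.14, 0.001, 0.322]
force: [-5.2, 7.1, 5.1]
grip_width: 0.0121
grip_force: 15.0
```

Call:
apply_moves --pt "200 0 0 0 0 0 0" --pt "100 0 0 0 0 0 0" --pt "100 0 0 0 0 0 0" --pt "100 0 0 0 0 0 0" --pt "100 0 0 2 0 0 0" --pt "100 0 0 3 0 0 0" --pt "100 0 0 3 0 0 0" --pt "100 -1.2 -0.4 2 0 0 0" --pt "100 -1.2 -0.4 0 0 0 0" --pt "100 0 0 0 0 0 0"

```text
time_s: 10.7
ee_pos: [0.532, -0.0339, 0.223]
eef_rot: [3.141, -0.001, 0.317]
force: [0.4, -0.2, -1.1]
grip_width: 0.0572
grip_force: 0.0
```

Run:
```python
from h import *
o=ctrl.get_obs(); print(o['ee_pos'],o['eef_rot'],o['force'],o['grip_width'])
c=snap('wrist','pics/w3.png')
```

```text
[ 0.53203039 -0.03388307  0.22303099] [ 3.14106746e+00 -8.04220687e-04  3.16865396e-01] [ 0.42732868 -0.21225098 -1.05242885] 0.05724744858177445
```

View pics/w3.png

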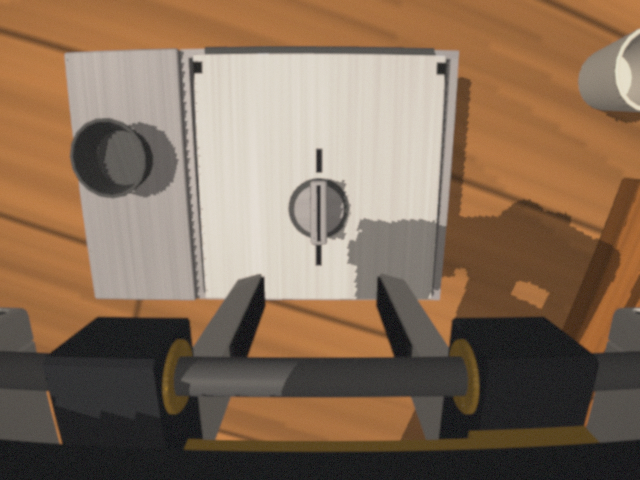

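Wrist: the wing's slot (319,180–245) is in line with the cover slots at (319,160) and (319,255), so it is locked. Now the final press with the fingers closed.

Call:
apply_moves --pt "255 -1.2 -0.35 0 0 0 0" --pt "255 -1.2 -0.35 0 0 0 0" --pt "255 0 0 -1 0 0 0" --pt "255 0 0 -2 0 0 0" --pt "255 0 0 -2.5 0 0 0" --pt "255 0 0 -2 0 0 0" --pt "255 0 0 -1.5 0 0 0" --pt "255 0 0 -1 0 0 0" --pt "255 0 0 0 0 0 0"

```text
time_s: 11.65
ee_pos: [0.5083, -0.0403, 0.1207]
eef_rot: [-3.14, 0.002, 0.317]
force: [-0.3, -0.0, 0.2]
grip_width: 0.0007
grip_force: 0.0
```

Call:
apply_moves --pt "255 0 0 -0.4 0 0 0" --pt "255 0 0 -0.4 0 0 0" --pt "255 0 0 -0.2 0 0 0" --pt "255 0 0 -0.2 0 0 0" --pt "255 0 0 -0.1 0 0 0" --pt "255 0 0 -0.1 0 0 0" --pt "255 0 0 0 0 0 0" --pt "255 0 0 0 0 0 0"

```text
time_s: 12.45
ee_pos: [0.5088, -0.0406, 0.1091]
eef_rot: [3.141, -0.001, 0.317]
force: [-1.9, 0.8, 5.6]
grip_width: 0.0003
grip_force: 2.8
```

Call:
apply_moves --pt "255 0 0 -0.1 0 0 0" --pt "255 0 0 0 0 0 0" --pt "255 0 0 0 0 0 0"

```text
time_s: 12.75
ee_pos: [0.5088, -0.0406, 0.1082]
eef_rot: [3.141, -0.001, 0.317]
force: [-1.8, 0.4, 7.0]
grip_width: 0.0007
grip_force: 3.4
```

Call:
apply_moves --pt "255 0 0 -0.1 0 0 0" --pt "255 0 0 0 0 0 0" --pt "255 0 0 0 0 0 0"

```text
time_s: 13.05
ee_pos: [0.5088, -0.0406, 0.1076]
eef_rot: [3.141, -0.001, 0.317]
force: [-6.0, 0.2, 12.5]
grip_width: 0.0004
grip_force: 6.1
```

Call:
apply_moves --pt "255 0 0 -0.1 0 0 0" --pt "255 0 0 0 0 0 0" --pt "255 0 0 0 0 0 0"

```text
time_s: 13.35
ee_pos: [0.5089, -0.0406, 0.1074]
eef_rot: [3.141, -0.001, 0.317]
force: [-9.7, 0.5, 21.2]
grip_width: 0.0004
grip_force: 11.0
```

The force now rises steeply against the hard stop with the tip at 82.4 mm, so the cover is flush. One last check.

Run:
```python
from h import *
c=snap('wrist','pics/w4.png'); print(ctrl.get_obs()['force'])
```

```text
[-10.51669805  -0.21853366  21.41221257]
```

View pics/w4.png

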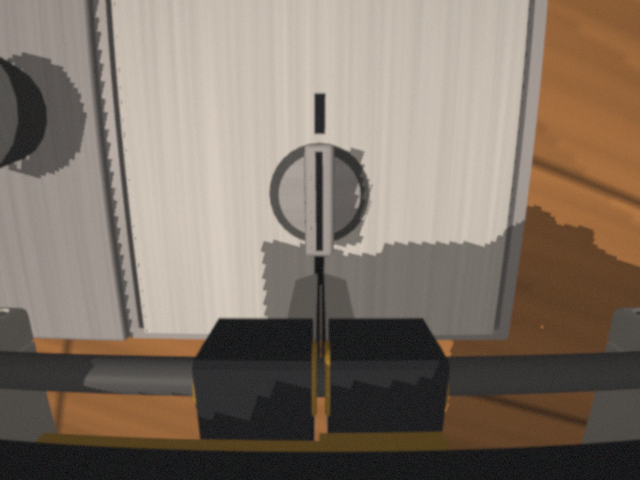

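The wing slot (319,150–250) lines up with the cover slots, and the fingers are pressing the cover level with the deck.

```bash
python3 -c "
from station import ctrl
print(ctrl.hand_in())"
```

```text
the job is handed in; nothing more can be done
None
```

I handed the job in with the cover clicked shut, the fastener turned in line with its slots, and the arm holding the cover flush at about 21 N; no verdict came back.

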